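# Put the turntable accessories back on their own stands

### The job

The four turntable accessories have been put back in one another's places: return the glass paperweight to the small round stand, the steel record weight to the large round stand, the ceramic box to the square stand, and the headshell to the oblong stand, lying lengthways along it, each upright in the middle of its stand. No stand is free, so use the empty grey mat as the spare spot on the way, and leave it clear at the end. Set things down softly rather than dropping them, tip nothing over, and leave the red screwdriver where it lies.

Things in the scene. Friction and masses are not known exactly. Their poses are not given: they have to be found in the camera images.
- paperweight: Dark green glass marble paperweight: a ball 45 mm across with a flat foot 28 mm across, 42 mm high; widest 21 mm above the foot. About 120 g. Origin at the centre of its foot, z up. Grasp across the widest part, any yaw.
- record_weight: Steel record weight: a plain round puck 56 mm across and 29 mm high with a small dark button on top (to 34 mm). About 320 g. Origin at the centre of its underside, z up. Any yaw.
- ceramic_box: Small white ceramic box with a brass-edged hinged lid, shut (treat it as one solid piece): 46 x 46 mm and 36 mm high. About 150 g. Origin at the centre of its underside, z up, x and y square to its sides; hinge at +x.
- headshell: Chrome headshell standing on its black cartridge (block 30 mm along x, 17 along y). Chrome plate 52 x 20 mm (x, y), top 22 mm above the origin; thin connector to x = +38 mm; front edge at x = -30 mm with a thin finger lift on the +y side. About 30 g. Origin at the centre of the cartridge's underside, x lengthways, z up. Grasp across y (20 mm) at the origin.
- small_round_stand: Small round teak stand, a flat disc 76 mm across, 8 mm thick. Fixed to the table but somewhere else each time; never moves. Origin at the centre of its underside, z up; its top face is at z = 8 mm. Home of the paperweight.
- large_round_stand: Large round teak stand, a flat disc 112 mm across, 8 mm thick. Fixed to the table but somewhere else each time; never moves. Origin at the centre of its underside, z up; its top face is at z = 8 mm. Home of the record weight.
- square_stand: Square teak stand, a flat slab 84 x 84 mm, 8 mm thick. Fixed to the table but somewhere else each time; never moves. Origin at the centre of its underside, z up; its top face is at z = 8 mm. x and y square to its sides. Home of the ceramic box.
- oblong_stand: Oblong teak stand, a flat slab 124 mm along its x by 62 mm along its y, 8 mm thick. Fixed to the table but somewhere else each time; never moves. Origin at the centre of its underside, z up; its top face is at z = 8 mm. Home of the headshell, which lies with its length along the stand's x, either way round.
- mat: Grey silicone cartridge mat, a flat slab 104 x 84 mm (x, y). Fixed to the table but somewhere else each time; never moves. Origin at the centre of its underside, z up; its top face is at z = 8 mm. Empty at the start: the free spot. Other small things up to 45 mm tall stand between stands and mat: carry things over them.
- screwdriver: Red aluminium screwdriver, a bystander, 130 mm long and 26 mm thick, lying loose on the table along its x (handle to -x). Origin at the middle of its underside. To be left where it lies.
Not all that is in view belongs to the job. What is shaped like the headshell but orange or pink is not meant.

How it is judged:
By the outcome, as a careful person would: the job done as asked, in the order asked, and still so for the second after the job is handed in, with the robot touching nothing.
It also fails if it takes over 144 s, if anything falls off the work surface, if the arm or the gripper's body presses on something with over 40 N, if the wrist force passes 120 N, or if a joint passes its speed limit or range.

### The arm

A 6-joint arm with a two-finger parallel gripper is mounted at the origin on the work surface. World frame = base frame: x ahead of the robot, y to its left, z up, the work surface at z = 0. Lengths are in m, angles in rad, forces in N, time in s.
With the tool pointing down it reaches from about 0.35 to 0.95 m from the base axis. Payload 17.4 kg.
Tool frame: the origin (TCP) lies midway between the tips of the shut fingers; the grasp point (between the pads) lies 19 mm behind it; z points along the fingers, x is the direction in which the jaws open and shut, and the axes are right-handed (so a half turn about z gives the same grasp; the last joint's range is limited). The gripper opens to 93 mm and grips with 3 to 60 N. Pads are 15 mm wide; open, the fingers measure 128 mm over their backs; the gripper's body (75 mm by 188 mm) begins 65 mm behind the grasp point.
Start: joints at [-1.378, 0.116, 1.442, -0, 1.584, -0.038], TCP at [0.154, -0.657, 0.195] pointing down, gripper open.
Joint ranges: [-2.83, 2.83], [-0.83, 2.19], [0.07, 2.5], [-1.14, 4.28], [0.01, 3], [-2.97, 2.97]. Speed limits (rad/s): [1.89, 1.89, 2.22, 3.14, 3.14, 3.14].

### API

Orientations are given as a unit quaternion [w, x, y, z].
In Python, from rig import * gives the robot as it stands. Calls block until the motion is done:
- move_to(position, orientation): joint-space move of the TCP to a pose.
- move_l(position, ori=None, speed=0.15, max_force=None): straight line of the TCP; ori=None keeps the orientation; speed is the mean speed in m/s. With max_force (N) it stops when the force on the tool has changed by that much, and returns True; else False.
- move_joints(angles): joint-space move.
- set_gripper(opening, effort=None): opening from 0.0 (shut) to 1.0 (fully open); effort is the grip in N (None keeps the last); returns when the fingers have stopped.
- hold(seconds).
- inverse_kinematics(position, orientation): joint angles nearest the present ones, or None.
- snapshot(name): name is "scene" or "top" or "wrist"; returns a dict with "color" (384x512x3 uint8, red, green, blue), "depth" (384x512 float32, m along the optical axis (not along the pixel's ray), 0 where there is no reading), "fx", "fy", "cx", "cy" (pixels), "eye" and "rotation" of the camera in the world; the wrist camera has in their place "T_tool_cam" (4x4, takes a point from camera to tool coordinates, whose origin is the TCP and whose axes are the tool frame's). Camera axes: x right, y down, z forward; pixel columns grow to the right and rows downward; lengths in m; the calibration is good to about 2 mm. A picture is of the moment at which its call begins: read the wrist's pose just before it.
A pose or a line that the arm cannot do raises MotionError and nothing moves.
- close_job(): hands the job in, once; it reports no verdict.
Readings, each from a call of its own:
- get_clock(): time.
- get_qpos(): joint angles.
- get_joint_vel(): joint speeds.
- get_effort(): joint torques, N m.
- get_tcp_pos(): TCP position.
- get_ee_rot(): TCP orientation.
- get_contact_force(): force on the tool from outside, world axes, zero at the start.
- get_ft_torque(): the same for the moment, N m.
- get_finger_gap(): opening from 0.0 (shut) to 1.0 (fully open).
Only numpy, scipy, OpenCV 4.12 (cv2) and the standard library are available. Lean on these libraries where they do the work, as an engineer would, in place of code of your own. Each camera call takes 0.05 s, during which the arm holds its last target. There are 200 camera calls.

## Working session

There is one attempt and no reset: what is moved stays moved. The work goes in short steps, each a Python script; the robot and the scene stay as the last script left them, time stands still between calls to the robot, and variables do not carry over. Pictures are saved under pics/ and viewed, about 12 in all and at most 16, crops included, and the job is handed in when it is done.

```bash
mkdir -p pics; ls
python3 - <<'E'
from rig import *
import cv2,pickle
d={n:snapshot(n) for n in("top","scene")}
pickle.dump(d,open("s0.pkl","wb"))
for n in d:
    cv2.imwrite(f"pics/{n}0.png",cv2.resize(d[n]["color"][:,:,::-1],(800,600),interpolation=cv2.INTER_CUBIC))
    print(n,d[n]["fx"],d[n]["cx"],d[n]["cy"],d[n]["eye"],d[n]["rotation"])
print(get_clock(),get_ee_rot(),get_finger_gap())
E
```

```text
pics
top 443.4497063861438 263.14805088223403 193.42453001240156 [ 0.52450235 -0.00941191  1.0383534 ] [-0.02082675  0.71252483 -0.70081891  0.02697162]
scene 499.2493256734721 252.37923225897393 188.01601109369574 [0.89852944 0.49466534 1.03089349] [-0.07523876  0.26557794  0.92753129 -0.25197855]
0.1 [-3.31392921e-04  7.83831975e-01 -6.20972760e-01 -3.96667075e-04] 0.9993243911329611
```

View pics/top0.png

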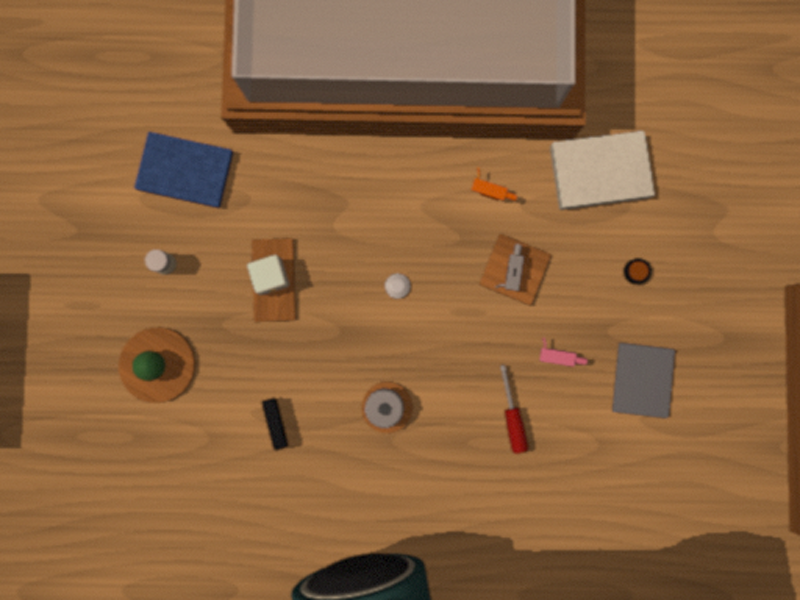

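View pics/scene0.png

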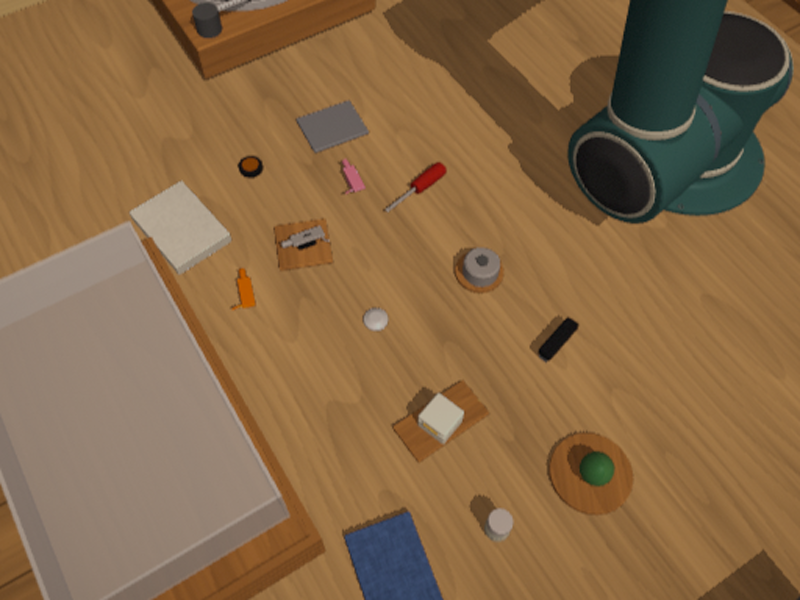

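Top view (800x600 pixels): paperweight on the large round stand (150,365), record weight on the small round stand (385,408), ceramic box on the oblong stand (268,275), mat at (644,380). There are three headshell shapes: orange (495,188), pink (565,357) and chrome (515,268). Only the chrome one fits, and it sits on the square stand.

```bash
cat > cam.py <<'E'
import numpy as np, cv2
from scipy.spatial.transform import Rotation as R
def q2r(q): q=np.asarray(q); return q if q.shape==(3,3) else R.from_quat(q[[1,2,3,0]]).as_matrix()
def pose(s,tcp=None,rot=None):
    if "eye" in s: return np.array(s["eye"]),q2r(s["rotation"])
    T=np.array(s["T_tool_cam"]); A=q2r(rot); return A@T[:3,3]+tcp, A@T[:3,:3]
def ray(s,uv,P):
    uv=np.atleast_2d(uv); d=np.c_[(uv[:,0]-s["cx"])/s["fx"],(uv[:,1]-s["cy"])/s["fy"],np.ones(len(uv))]
    return d@P[1].T
def onplane(s,uv,z,P):
    d=ray(s,uv,P); return P[0]+d*((z-P[0][2])/d[:,2])[:,None]
def cloud(s,P):
    v,u=np.mgrid[:384,:512]; d=ray(s,np.c_[u.ravel(),v.ravel()],P)
    w=P[0]+d*s["depth"].reshape(-1,1); return w.reshape(384,512,3)
E
python3 - <<'E'
import pickle; from cam import *
s=pickle.load(open("s0.pkl","rb"))["top"]; P=pose(s); w=cloud(s,P); z=w[...,2].copy(); z[s["depth"]==0]=0
for n,(u,v) in dict(table=(300,330),mat=(644,380),box=(268,275),rw=(372,420),pw=(150,365),lr=(180,380),ob=(272,310),sq=(500,285),hs=(513,280)).items():
    u=int(u*.64);v=int(v*.64); a=w[v-1:v+2,u-1:u+2].reshape(-1,3); print(n,a.mean(0).round(4),a[:,2].std().round(4))
im=np.clip((z+.005)/.06*255,0,255).astype(np.uint8)
cv2.imwrite("pics/h0.png",cv2.resize(cv2.applyColorMap(im,cv2.COLORMAP_JET)[70:310,60:450],None,fx=2,fy=2))
E
```

```text
table [ 5.509e-01  1.478e-01 -5.000e-04] 0.0021
mat [ 0.4849 -0.3651  0.0069] 0.0019
box [0.6278 0.1905 0.0431] 0.0026
rw [0.4241 0.036  0.0352] 0.002
pw [0.4974 0.3517 0.0481] 0.0019
lr [0.474  0.3225 0.0054] 0.0026
ob [0.5802 0.1892 0.0076] 0.0019
sq [ 0.6225 -0.149   0.0168] 0.011
hs [ 0.6285 -0.1656  0.0289] 0.0012
```

View pics/h0.png

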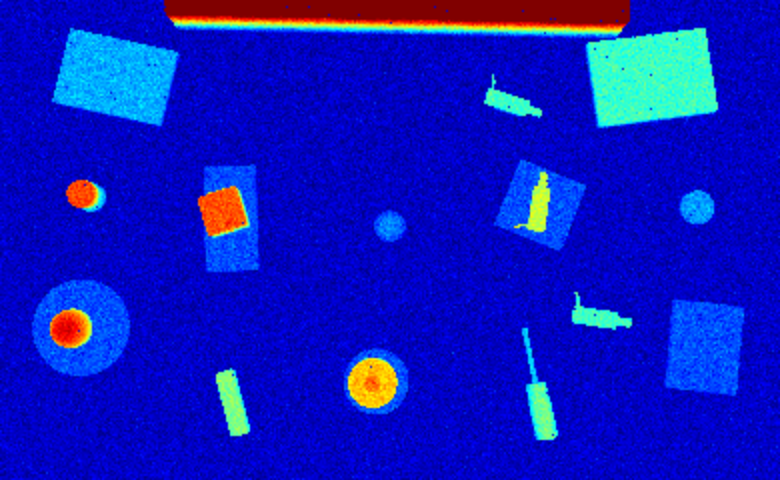

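The height map separates everything cleanly. Next I'll fit the stands at z = 8 mm and the items at their top heights.

```bash
cat > fit.py <<'E'
import pickle; from cam import *
s=pickle.load(open("s0.pkl","rb"))["top"]; P=pose(s); w=cloud(s,P)
z=cv2.medianBlur(w[...,2].astype(np.float32),5)
def comp(u,v,lo,hi):   # component containing/nearest 800x600 px (u,v), heights lo..hi -> pixels
    m=((z>lo)&(z<hi)).astype(np.uint8); n,l=cv2.connectedComponents(m)
    k=l[int(v*.64)-4:int(v*.64)+5,int(u*.64)-4:int(u*.64)+5]; k=k[k>0]
    m=(l==np.bincount(k).argmax()).astype(np.uint8)
    c=max(cv2.findContours(m,cv2.RETR_EXTERNAL,cv2.CHAIN_APPROX_NONE)[0],key=cv2.contourArea)
    return c[:,0,:].astype(float), np.argwhere(m)[:,::-1].astype(float)
def rect(n,u,v,lo,hi,h):
    c,_=comp(u,v,lo,hi); p=onplane(s,c,h,P)[:,:2]; r=cv2.minAreaRect((p*1000).astype(np.float32))
    print(n,"rect",np.round(r,1) if 0 else [np.round(x,1) for x in r])
def circ(n,u,v,lo,hi,h):
    c,a=comp(u,v,lo,hi); p=onplane(s,c,h,P)[:,:2]*1000; o,r=cv2.minEnclosingCircle(p.astype(np.float32)); e=cv2.fitEllipse(p.astype(np.float32))
    print(n,"circ",np.round(o,1),"r",round(r,1),"ell",np.round(e[0],1),np.round(e[1],1))
rect("mat",644,380,.004,.013,.008)
rect("square+hs",500,285,.0042,.06,.008)
rect("oblong",272,310,.0042,.013,.008)
circ("large",180,380,.0042,.06,.008)
circ("small",385,408,.0042,.06,.008)
rect("box",268,275,.035,.06,.044)
circ("rw",385,408,.028,.06,.037)
circ("pw",150,365,.025,.06,.029)
rect("hs",513,280,.022,.06,.030)
rect("screwdriver",515,430,.012,.06,.026)
c,a=comp(513,280,.022,.06); p=onplane(s,a,.030,P)[:,:2]*1000
print("hs pca",p.mean(0),len(p)); 
mu,ev,_=cv2.PCACompute2(p.astype(np.float32),None); print(ev)
E
python3 fit.py
python3 - <<'E'
import cv2;a=cv2.imread("pics/top0.png")
a=a[220:320,455:615];cv2.imwrite("pics/hs_crop.png",cv2.resize(a,None,fx=4,fy=4,interpolation=cv2.INTER_CUBIC))
E
```

```text
mat rect [array([ 484.9, -364.3]), array([ 83.8, 103.2]), np.float64(84.2)]
square+hs rect [array([ 647. , -172.6]), array([83.7, 84. ]), np.float64(68.5)]
oblong rect [array([624.8, 190.5]), array([122. ,  65.2]), np.float64(1.6)]
large circ [495.9 356.9] r 55.7 ell [495.9 357. ] [108.6 109.4]
small circ [439.2  15.1] r 37.7 ell [439.2  15.5] [72.1 72.8]
box rect [array([629.6, 191.4]), array([47.4, 46.1]), np.float64(19.7)]
rw circ [440.   18.6] r 27.5 ell [440.   18.6] [53.3 53.4]
pw circ [495.2 360.9] r 23.4 ell [494.9 361. ] [41.3 45.8]
hs rect [array([ 647. , -168.4]), array([21. , 65.6]), np.float64(80.9)]
screwdriver rect [array([ 414.9, -171.5]), array([74.3, 25.1]), np.float64(13.0)]
hs pca [ 643.88823048 -168.25655028] 222
[[ 0.9890367  -0.14767006]
 [ 0.14767006  0.9890367 ]]
```

View pics/hs_crop.png

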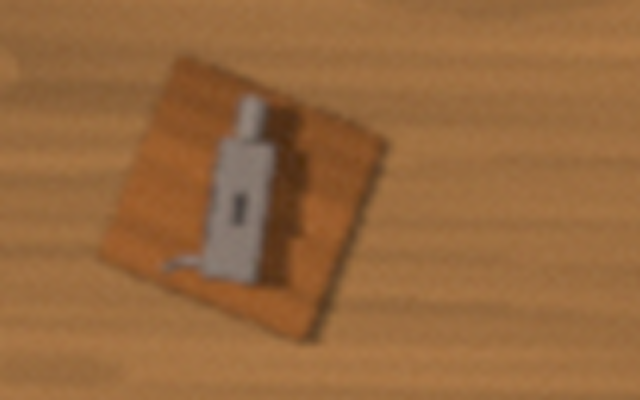

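The crop confirms it: chrome plate at crop (240,210), black cartridge shadow below, connector pointing up (+x world) at (252,115), finger lift at (180,265). That is the headshell meant. The fitted sizes match those given, so I'll do the first leg: record weight to mat.

```bash
cat > act.py <<'E'
from rig import *
from cam import *
def down(a):
    c,s=np.cos(a),np.sin(a); q=R.from_matrix([[c,s,0],[s,-c,0],[0,0,-1]]).as_quat(); return q[[3,0,1,2]]
CZ=.125
def yawpick(xy,a):   # of a, a+-pi: the one with the smallest last-joint angle
    o=[]
    for k in(-1,0,1):
        j=inverse_kinematics([*xy,CZ],down(a+k*np.pi))
        if j is not None: o.append((abs(j[5]),a+k*np.pi))
    return min(o)[1]
def pick(xy,a,zt=.0115,effort=30,opening=.9,flip=True):
    if flip: a=yawpick(xy,a)
    set_gripper(opening,effort)
    move_to([*xy,CZ],down(a)); 
    hit=move_l([*xy,zt],speed=.12,max_force=15)
    set_gripper(0,effort); g=get_finger_gap()
    move_l([*xy,CZ],speed=.15)
    print("pick",hit,"gap mm",round(g*93,1),round(get_finger_gap()*93,1),"t",round(get_clock(),1),"F",np.round(get_contact_force(),1)); return a
def place(xy,a,zt=.0115,opening=.85):
    move_to([*xy,CZ],down(a))
    move_l([*xy,zt+.006],speed=.12)
    hit=move_l([*xy,zt-.001],speed=.02,max_force=3); z=get_tcp_pos()[2]
    set_gripper(opening); move_l([*xy,CZ],speed=.15)
    print("place hit",hit,"z",round(z,4),"t",round(get_clock(),1))
E
python3 - <<'E'
from act import *
a=pick((.440,.0186),np.pi/2,effort=40)
b=yawpick((.485,-.3643),a-.6) # any yaw
place((.485,-.3643),b)
E
```

```text
pick False gap mm 16.0 16.0 t 6.2 F [-0.2 -0.1 -3.8]
place hit True z 0.0137 t 11.0
```

The gap reading doesn't match a 56 mm puck, so I'll look before going on.

Run:
```python
from act import *
p,r=get_tcp_pos(),get_ee_rot(); s=snapshot("wrist"); t=snapshot("top"); print(p,get_finger_gap(),r)
a=cv2.resize(s["color"],(400,300)); b=t["color"][170:384,130:]; b=cv2.resize(b,None,fx=1.05,fy=1.4)[:300]
cv2.imwrite("pics/p1.png",np.hstack([a,b])[...,::-1])
```

```text
[ 0.48466379 -0.3640013   0.12387908] 0.8467337653635421 [-3.71430167e-04 -4.66575408e-01  8.84480894e-01  8.93362104e-04]
```

View pics/p1.png

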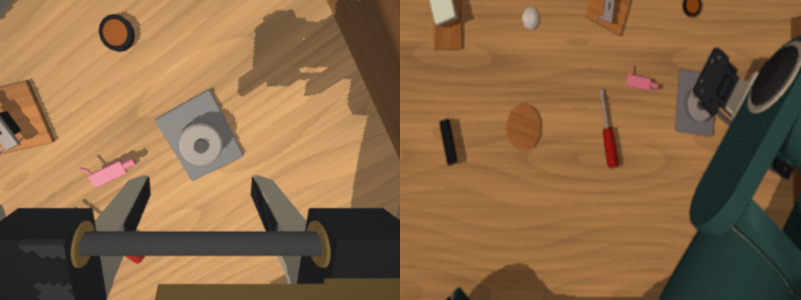

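```bash
cat >> act.py <<'E'
def wristz():
    p,r=np.array(get_tcp_pos()),get_ee_rot(); s=snapshot("wrist"); P=pose(s,p,r); w=cloud(s,P)
    z=cv2.medianBlur(w[...,2].astype(np.float32),5); z[s["depth"]==0]=-1; return s,P,w,z
def comp(z,near,w,lo,hi):  # contour px of the component nearest world xy
    m=((z>lo)&(z<hi)).astype(np.uint8); n,l,st,ce=cv2.connectedComponentsWithStats(m)
    best=None
    for k in range(1,n):
        if st[k,4]<60: continue
        d=np.hypot(*(np.median(w[l==k][:,:2],axis=0)-near))
        if best is None or d<best[0]: best=(d,k)
    m=(l==best[1]).astype(np.uint8)
    return max(cv2.findContours(m,cv2.RETR_EXTERNAL,cv2.CHAIN_APPROX_NONE)[0],key=cv2.contourArea)[:,0,:].astype(float)
def fit(s,P,w,z,near,lo,hi,h,kind,name=""):
    p=(onplane(s,comp(z,near,w,lo,hi),h,P)[:,:2]*1000).astype(np.float32)
    o=cv2.minEnclosingCircle(p) if kind=="c" else cv2.minAreaRect(p)
    print(name,[np.round(x,1) for x in o]); return o
E
python3 - <<'E'
from act import *
s,P,w,z=wristz()
fit(s,P,w,z,(.485,-.364),.028,.06,.037,"c","rw wrist")
fit(s,P,w,z,(.485,-.364),.004,.06,.008,"r","mat wrist")
t=snapshot("top"); P=pose(t); w=cloud(t,P); z=cv2.medianBlur(w[...,2].astype(np.float32),5)
fit(t,P,w,z,(.439,.015),.004,.02,.008,"c","small")
E
```

```text
rw wrist [array([ 484.6, -365.8]), np.float64(27.8)]
mat wrist [array([ 485.4, -365.6]), array([ 83. , 102.8]), np.float64(84.2)]
small [array([439.1,  15.2]), np.float64(37.7)]
```

The record weight sits centred on the mat (1 mm), so the grip worked; the gap reading seems not to be linear under load. Next: paperweight to the small stand.

Run:
```python
from act import *
xy=(.4952,.3608); a=yawpick(xy,np.arctan2(xy[1],xy[0]))
move_to([*xy,CZ],down(a)); s,P,w,z=wristz()
fit(s,P,w,z,xy,.020,.06,.029,"c","pw"); fit(s,P,w,z,xy,.0042,.06,.008,"c","large")
a=pick(xy,a,effort=30,zt=.0105,flip=False)
b=yawpick((.439,.0152),a-.5)
place((.439,.0152),b,zt=.0105)
s,P,w,z=wristz()
fit(s,P,w,z,(.439,.015),.020,.06,.029,"c","pw"); fit(s,P,w,z,(.439,.015),.0042,.06,.008,"c","small")
cv2.imwrite("pics/p2.png",s["color"][...,::-1])
```

```text
pw [array([495.1, 361.6]), np.float64(23.4)]
large [array([495.3, 359.2]), np.float64(55.6)]
pick False gap mm 41.3 41.2 t 17.2 F [ 0.4 -0.6 -2.3]
place hit True z 0.0104 t 21.7
pw [array([438.2,  14.9]), np.float64(23.6)]
small [array([438.6,  17. ]), np.float64(37.7)]
```

View pics/p2.png

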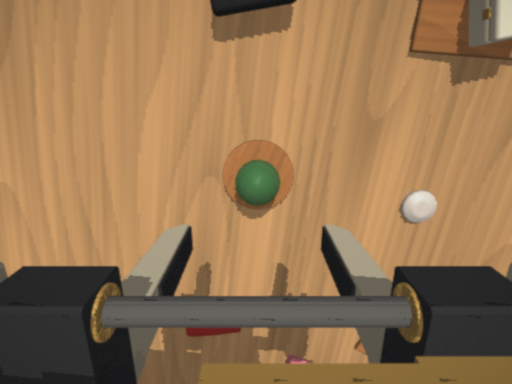

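The paperweight (258,182) stands upright on the small stand (258,175), within about 2 mm. Next: record weight to the large stand, watching the grip since the gap was odd last time.

Run:
```python
from act import *
xy=(.4848,-.3655); a=yawpick(xy,np.arctan2(xy[1],xy[0]))
set_gripper(.9,40); move_to([*xy,CZ],down(a)); move_l([*xy,.0125],speed=.12,max_force=15)
g=[get_finger_gap()]; set_gripper(0,40); g.append(get_finger_gap())
s=snapshot("wrist"); cv2.imwrite("pics/p3.png",s["color"][...,::-1])
print(g,get_tcp_pos(),get_contact_force(),get_clock())
```

```text
[0.8993036225386931, 0.17086833896431283] [ 0.48510772 -0.36572703  0.01384503] [-4.18147527  3.31189671 12.94402172] 25.7333
```

View pics/p3.png

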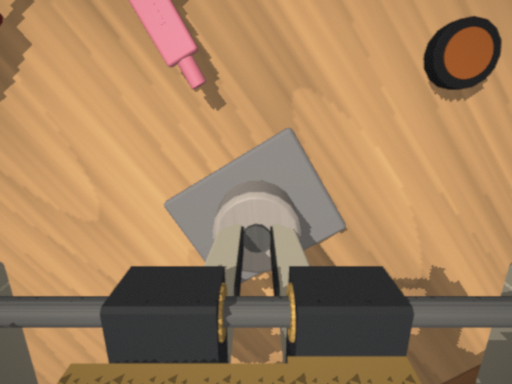

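Run:
```python
from act import *
s,P,w,z=wristz(); T=np.array(s["T_tool_cam"])
print(T.round(3))
for n,(u,v) in dict(puckback=(257,202),puckL=(225,215),button=(257,240),tipL=(240,235),tipR=(277,235),fL=(225,255),mat=(300,160)).items():
    print(n,w[v,u].round(4), z[v,u].round(4))
print(get_contact_force(),get_tcp_pos())
```

```text
[[ 1.    -0.    -0.001  0.   ]
 [ 0.     0.954  0.298 -0.082]
 [ 0.    -0.298  0.954 -0.189]
 [ 0.     0.     0.     1.   ]]
puckback [ 0.4985 -0.3485  0.0359] 0.0365
puckL [ 0.4786 -0.3432  0.0373] 0.0366
button [ 0.4854 -0.3658  0.0424] 0.0415
tipL [ 0.4815 -0.3549  0.0486] 0.0504
tipR [ 0.499  -0.3662  0.0518] 0.0516
fL [ 0.4774 -0.3503  0.0729] 0.0734
mat [ 0.533  -0.35    0.0089] 0.0076
[-3.95960016  3.54874081 12.8984133 ] [ 0.48509534 -0.36574214  0.01385593]
```

Run:
```python
from act import *
s=snapshot("wrist"); T=np.array(s["T_tool_cam"]); print(s["fx"],s["fy"],s["cx"],s["cy"],get_ee_rot())
for u in (228,240,257,285):
  for v in range(205,300,10):
    d=s["depth"][v,u]; c=np.array([(u-s["cx"])/s["fx"]*d,(v-s["cy"])/s["fy"]*d,d]); print(u,v,((T[:3,:3]@c+T[:3,3])*1000).round(0),s["color"][v,u])
```

```text
299.0459903320692 299.0459903320692 256.3726412478554 188.46696458304768 [ 1.65992525e-04  9.48284529e-01 -3.17421228e-01  4.35188705e-04]
228 205 [-17. -20. -21.] [195 181 167]
228 215 [-17. -14. -22.] [182 168 155]
228 225 [-17.  -7. -23.] [181 168 154]
228 235 [-16.  -8. -38.] [176 165 140]
228 245 [-15.  -8. -50.] [177 165 141]
228 255 [-14.  -8. -60.] [176 165 141]
228 265 [-13.  -8. -68.] [175 165 141]
228 275 [-12.  -9. -78.] [120 114  97]
228 285 [-12.  -8. -84.] [118 111  96]
228 295 [-11.  -8. -90.] [106 100  85]
240 205 [-10. -20. -22.] [183 170 156]
240 215 [-10. -14. -23.] [182 169 156]
240 225 [-10.  -8. -24.] [171 160 139]
240 235 [ -9.  -6. -35.] [87 82 72]
240 245 [ -9.  -6. -46.] [38 38 37]
240 255 [ -8.  -7. -57.] [30 30 31]
240 265 [ -8.  -4. -61.] [28 29 26]
240 275 [ -8.   1. -63.] [46 45 45]
240 285 [ -8.   6. -64.] [81 63 46]
240 295 [-13.  70.  14.] [100  79  59]
257 205 [  0. -20. -22.] [183 170 156]
257 215 [  0. -14. -23.] [182 170 156]
257 225 [  0.  -8. -25.] [79 77 73]
257 235 [  0.  -3. -28.] [98 98 91]
257 245 [  0.   4. -27.] [96 94 89]
257 255 [  0.  13. -23.] [117 109 101]
257 265 [  0.  21. -22.] [116 109 101]
257 275 [ 0. 52. 14.] [134 107  81]
257 285 [ 0. 61. 14.] [143 109  74]
257 295 [ 0. 71. 14.] [128 100  71]
285 205 [ 17. -19. -21.] [168 157 144]
285 215 [ 17. -14. -23.] [185 172 158]
285 225 [ 17.  -7. -23.] [183 170 157]
285 235 [ 16.  -9. -39.] [176 166 141]
285 245 [ 15.  -8. -50.] [176 166 141]
285 255 [ 14.  -8. -60.] [175 165 140]
285 265 [ 13.  -8. -69.] [175 165 140]
285 275 [ 12.  -8. -76.] [174 164 139]
285 285 [ 12.  -8. -83.] [166 155 130]
285 295 [ 11.  -8. -90.] [107 100  84]
```

The fingers are on the button: the pads rest on the puck's top with the TCP reading 14 mm, so the real fingertips sit about 23 mm higher than the stated TCP. I'll measure the tip position at several openings before going on.

Run:
```python
from act import *
set_gripper(.5); p=get_tcp_pos(); move_l([p[0],p[1],.15],speed=.15)
for g in (.9,.6,.3,0):
    set_gripper(g,5); s=snapshot("wrist"); T=np.array(s["T_tool_cam"])
    v,u=np.mgrid[:384,:512]; d=s["depth"]; c=np.stack([(u-s["cx"])/s["fx"]*d,(v-s["cy"])/s["fy"]*d,d],-1)@T[:3,:3].T+T[:3,3]
    m=(d>0)&(abs(c[...,0])<.065)&(abs(c[...,1])<.014)&(c[...,2]>-.06)&(c[...,2]<.06); q=c[m]
    print(round(get_finger_gap(),3),"tip z max(99%)",np.percentile(q[:,2],[50,95,99,100]).round(4),len(q),"inner x",np.abs(q[q[:,2]>-.045][:,0]).min().round(4),"x max",np.abs(q[:,0]).max().round(3))
cv2.imwrite("pics/p4.png",s["color"][...,::-1])
s,P,w,z=wristz(); fit(s,P,w,z,(.485,-.365),.028,.06,.037,"c","rw"); print(get_clock())
```

```text
0.898 tip z max(99%) [-0.0455 -0.0265 -0.0235 -0.0217] 2656 inner x 0.0413 x max 0.058
0.601 tip z max(99%) [-0.0456 -0.0266 -0.0237 -0.0224] 2311 inner x 0.0276 x max 0.044
0.298 tip z max(99%) [-0.0457 -0.0273 -0.024  -0.0224] 1953 inner x 0.0138 x max 0.03
0.009 tip z max(99%) [-0.046  -0.0272 -0.0242 -0.0223] 1670 inner x 0.0003 x max 0.016
rw [array([ 485.7, -364.7]), np.float64(27.8)]
30.6
```

View pics/p4.png

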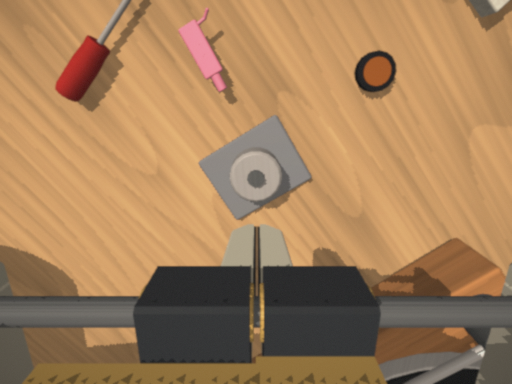

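The tips are 23 mm short of the reported TCP at every opening, both in the wrist depth and by contact. The picture shows the record weight centred on the mat at (256,177). I'll use TCP z = -0.011 for grasps, which puts the tips 4 mm above the stands. Redoing record weight to the large stand.

```bash
sed -i 's/zt=.0115/zt=-.0105/g; s/^CZ=.*/CZ=.10/' act.py
python3 - <<'E'
from act import *
xy=(.4852,-.365); a=yawpick(xy,np.arctan2(xy[1],xy[0]))
a=pick(xy,a,effort=40,flip=False)
d=(.4955,.358); b=yawpick(d,np.arctan2(d[1],d[0])+.5)
place(d,b)
s,P,w,z=wristz()
fit(s,P,w,z,d,.028,.06,.037,"c","rw"); fit(s,P,w,z,d,.0042,.06,.008,"c","large")
E
```

```text
pick False gap mm 55.2 55.3 t 34.8 F [ 0.2  0.2 -4. ]
place hit True z -0.0104 t 40.3
rw [array([493.1, 358.4]), np.float64(27.9)]
large [array([495. , 359.1]), np.float64(55.6)]
```

The record weight was held properly this time (gap 55.2 mm) and is placed within 2 mm of centre. Next: a closer look at the headshell, then move it to the mat.

```bash
cat >> act.py <<'E'
def headshell(near,zlo=.022,h=.030):
    s,P,w,z=wristz(); m=((z>zlo)&(z<.05)&(np.hypot(w[...,0]-near[0],w[...,1]-near[1])<.06)).astype(np.uint8)
    o=cv2.morphologyEx(m,cv2.MORPH_OPEN,cv2.getStructuringElement(cv2.MORPH_ELLIPSE,(11,11)))
    p=(onplane(s,np.argwhere(o)[:,::-1].astype(float),h,P)[:,:2]*1000).astype(np.float32); r=cv2.minAreaRect(p)
    q=onplane(s,np.argwhere(m)[:,::-1].astype(float),h,P)[:,:2]*1000
    ang=np.deg2rad(r[2]+(90 if r[1][1]>r[1][0] else 0)); u=np.array([np.cos(ang),np.sin(ang)])
    t=(q-r[0])@u
    if abs(t.max())<abs(t.min()): u=-u; t=-t     # connector is the far end
    lat=(np.array(r[0])@[-u[1],u[0]]); o0=np.array(r[0])+u*(t.min()+30)
    print("hs plate",[np.round(x,1) for x in r],"ext",t.min().round(1),t.max().round(1),"origin",o0.round(1),"via conn",(np.array(r[0])+u*(t.max()-38)).round(1),"yaw deg",np.rad2deg(np.arctan2(u[1],u[0])).round(1))
    return s,(np.array(r[0])+u*((t.min()+t.max())/2-4))/1000,np.arctan2(u[1],u[0])
E
python3 - <<'E'
from act import *
xy=np.array((.6434,-.168)); a=yawpick(xy,np.deg2rad(-8.5+90))
move_to([*xy,CZ],down(a))
s,o,yaw=headshell(xy); print(o,np.rad2deg(a))
cv2.imwrite("pics/p5.png",s["color"][...,::-1])
t=snapshot("top")
E
```

```text
hs plate [array([ 643.5, -168.1]), array([20.3, 56.3]), np.float64(80.9)] ext -30.4 39.7 origin [ 643.1 -168. ] via conn [ 645.1 -168.4] yaw deg -9.1
[ 0.64409863 -0.16819507] -98.49999999999999
```

View pics/p5.png

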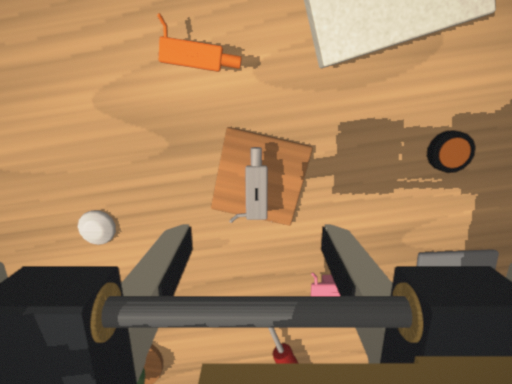

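The wrist view shows the chrome headshell at (257,190) on the square stand, with its axis lined up with the tool. The orange decoy is at (195,52) and the pink one at (325,287), both clear. Headshell to mat, then look at the box.

Run:
```python
from act import *
xy=(.6438,-.1681); a=yawpick(xy,np.deg2rad(-9.1+90))
a=pick(xy,a,effort=15,opening=.6,flip=False)
place((.485,-.365),a,opening=.6)
move_l([.485,-.365,.13]); s,o,yaw=headshell((.485,-.365)); print("hs on mat",o,np.rad2deg(yaw))
# look at square stand and box from above
b=(.6275,.1910); ab=yawpick(b,np.deg2rad(19.7)); move_to([*b,CZ+.02],down(ab))
t=snapshot("top"); 
P=pose(t); w=cloud(t,P); z=cv2.medianBlur(w[...,2].astype(np.float32),5); fit(t,P,w,z,(.647,-.172),.0042,.02,.008,"r","square top")
s,P,w,z=wristz(); fit(s,P,w,z,b,.036,.06,.044,"r","box"); print(np.rad2deg(ab),get_clock())
cv2.imwrite("pics/p6.png",s["color"][...,::-1])
```

```text
pick False gap mm 19.8 19.7 t 45.9 F [-1.  -0.5 -0.5]
place hit True z -0.0108 t 49.9
hs plate [array([ 484.7, -366. ]), array([19.4, 56.4]), np.float64(81.4)] ext -30.2 39.0 origin [ 484.5 -366. ] via conn [ 485.6 -366.2] yaw deg -8.6
hs on mat [ 0.48504904 -0.36608008] -8.573371887207031
square top [array([ 647.2, -172.8]), array([83. , 83.3]), np.float64(68.1)]
box [array([629.4, 194.7]), array([45.9, 46.2]), np.float64(18.9)]
19.7 52.4667
```

View pics/p6.png

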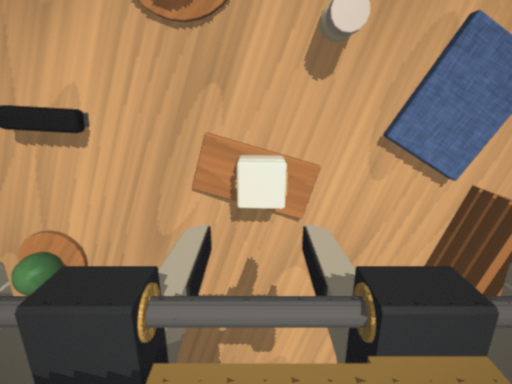

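The box (262,182) sits on the oblong stand (255,177) and nothing is near the fingers. Box to the square stand, then refit the bare oblong stand.

Run:
```python
from act import *
xy=(.6295,.193); a=yawpick(xy,np.deg2rad(19.3))
a=pick(xy,a,effort=35,opening=.85,flip=False)
d=(.647,-.1728); place(d,yawpick(d,np.deg2rad(-21.7)),opening=.8)
s,P,w,z=wristz(); fit(s,P,w,z,d,.036,.06,.044,"r","box"); fit(s,P,w,z,d,.0042,.06,.008,"r","square")
t=snapshot("top"); P=pose(t); w=cloud(t,P); z=cv2.medianBlur(w[...,2].astype(np.float32),5)
fit(t,P,w,z,(.625,.19),.0042,.02,.008,"r","oblong top")
cv2.imwrite("pics/p7.png",s["color"][...,::-1])
```

```text
pick False gap mm 45.7 45.9 t 55.9 F [-0.2 -0.  -1.9]
place hit True z -0.0104 t 60.2
box [array([ 646.9, -171.6]), array([46.1, 46.3]), np.float64(68.3)]
square [array([ 647.9, -171.3]), array([82.9, 83.2]), np.float64(68.5)]
oblong top [array([624.9, 188.1]), array([122.2,  60.5]), np.float64(1.8)]
```

View pics/p7.png

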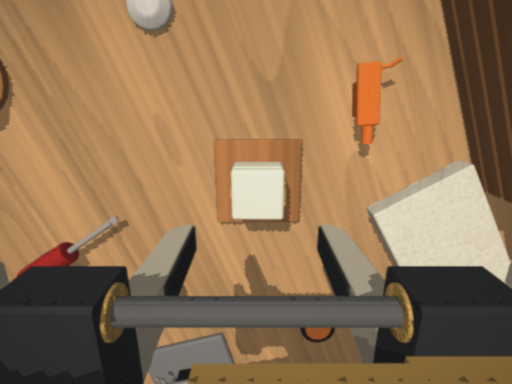

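The box is upright and aligned on the square stand, with centres within 1 mm. Last leg: headshell to the oblong stand, then a full check.

Run:
```python
from act import *
xy=(.485,-.3657); a=yawpick(xy,np.deg2rad(-8.6+90))
a=pick(xy,a,effort=15,opening=.6,flip=False)
d=(.625,.189); b=yawpick(d,np.deg2rad(1.8+90)); print(np.rad2deg([a,b]))
place(d,b,opening=.6)
move_l([*d,.13]); s,o,yaw=headshell(d); 
s,P,w,z=wristz(); fit(s,P,w,z,d,.0042,.06,.008,"r","oblong"); print(o,np.rad2deg(yaw))
cv2.imwrite("pics/p8.png",s["color"][...,::-1])
move_joints([-1.378,0.116,1.442,0,1.584,-0.038])
t=snapshot("top"); cv2.imwrite("pics/top9.png",cv2.resize(t["color"],(800,600),interpolation=cv2.INTER_CUBIC)[...,::-1])
P=pose(t); w=cloud(t,P); z=cv2.medianBlur(w[...,2].astype(np.float32),5)
F=lambda *k: fit(t,P,w,z,*k)
F((.439,.015),.0042,.06,.008,"c","small");F((.439,.015),.025,.06,.029,"c","pw")
F((.495,.358),.0042,.06,.008,"c","large");F((.495,.358),.028,.06,.037,"c","rw")
F((.647,-.172),.035,.06,.044,"r","box");F((.42,-.1715),.012,.06,.026,"r","screwdriver")
print(get_clock(),get_tcp_pos())
```

```text
pick False gap mm 20.1 19.6 t 64.5 F [ 0.5 -0.3 -1.2]
[-98.6  91.8]
place hit True z -0.0107 t 69.6
hs plate [array([624., 188.]), array([56.4, 19.5]), np.float64(2.3)] ext -29.1 39.0 origin [623.1 188. ] via conn [623.1 188. ] yaw deg -177.7
oblong [array([624.5, 189.3]), array([123.1,  61. ]), np.float64(3.4)]
[0.6230923  0.18798534] -177.67640280723575
small [array([438.9,  15.2]), np.float64(37.2)]
pw [array([438.6,  14.4]), np.float64(22.0)]
large [array([496. , 356.8]), np.float64(55.7)]
rw [array([494.5, 353.8]), np.float64(28.2)]
box [array([ 645.5, -172.9]), array([45.7, 47.4]), np.float64(68.8)]
screwdriver [array([ 416. , -171.5]), array([76.4, 25.3]), np.float64(11.8)]
73.4833 [ 0.15481091 -0.65682595  0.19497792]
```

View pics/top9.png

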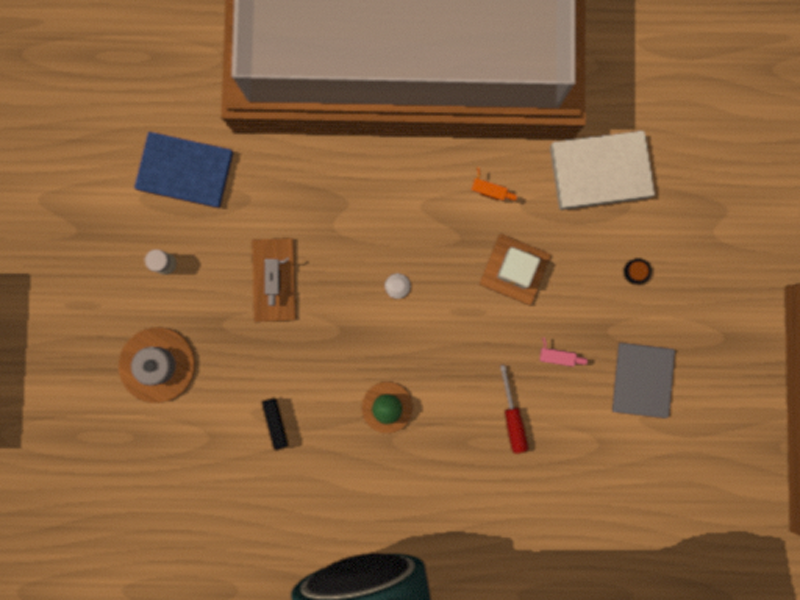

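The final top view shows the paperweight (388,408), record weight (152,366), box (519,267) and headshell (272,280) on their own stands. The mat (644,380) is clear, and the screwdriver (513,410) and the decoys haven't moved. Handing in.

```bash
python3 -c "
from rig import *
print(close_job(),get_clock())"
```

```text
the job is handed in; nothing more can be done
the job is handed in; nothing more can be done
```

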